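# Reload the clamping jig and screw it shut

## Robot

A 7-joint arm with a two-finger parallel gripper is mounted at the origin on the work surface. World frame = base frame: x ahead of the robot, y to its left, z up, the work surface at z = 0. Lengths are in mm, angles in rad, forces in N, time in s.
With the tool pointing down it reaches from about 400 to 875 mm from the base axis. Payload 6.5 kg.
Tool frame: the origin (TCP) lies between the finger pads; the fingertips stand 14 mm ahead of it and the grasp point (between the pads) lies 5 mm behind it; z points along the fingers, y is the direction in which the jaws open and shut (so a half turn about z gives the same grasp; the last joint's range is limited). The gripper opens to 85 mm and grips with 20 to 120 N. Pads are 22 mm wide; open, the fingers measure 114 mm over their backs; the gripper's body (76 mm by 85 mm) begins 54 mm behind the grasp point. The pads swing forward as they close: fully open they stand 13 mm farther back than shut.
Start: joints at [1.084, 0.536, -0.004, 1.538, 0.003, 1.067, -0.071], TCP at [265.514, -593.289, 245.29] pointing down, gripper open.
Joint ranges: [-2.7, 2.7], [-0.37, 2.16], [-1.27, 1.26], [0.24, 2.4], [-1.31, 4.45], [0.19, 1.91], [-2.76, 2.76]. Speed limits (rad/s): [2.39, 2.39, 3.14, 3.14, 3.14, 3.14, 3.14].

## Interface

Orientations are given as a unit quaternion [x, y, z, w].
In Python, from bench import robot gives the robot as it stands. Calls block until the motion is done:
- robot.move_ptp(position, orientation): joint-space move of the TCP to a pose.
- robot.move_straight(position, frame=None, vel=150, force_limit=None): straight line of the TCP; frame=None keeps the orientation; vel is the mean speed in mm/s. With force_limit (N) it stops when the force on the tool has changed by that much, and returns True; else False.
- robot.move_joints(angles): joint-space move.
- robot.command_gripper(opening, squeeze=None): finger opening in mm; squeeze is the grip in N (None keeps the last); returns when the fingers have stopped.
- robot.sleep(seconds).
- robot.ik(position, orientation): joint angles nearest the present ones, or None.
- robot.capture(name): name is "side" or "top"; returns (picture, depth): 400x640x3 uint8, red, green, blue; 400x640 float32, mm along the optical axis (not along the pixel's ray), 0 where there is no reading.
- robot.camera_params(name): a dict with "fovy" (degrees; the focal length in pixels is half the picture's height over the tangent of half this angle, whatever the lens; pixels are square), "cx", "cy" (the principal point, pixels), "pose" (4x4, takes a point from camera to world coordinates). Camera axes: x right, y down, z forward; pixel columns grow to the right and rows downward; lengths in mm; the calibration is good to about 2 mm. A picture is of the moment at which its call begins. camera_params takes no time and is no camera call.
A pose or a line that the arm cannot do raises robot.PlanningError and nothing moves.
- robot.finish_job(): hands the job in, once; it reports no verdict.
Trained networks look in the newest picture that a camera, given by its name, has taken for a name from the list of things; names that differ only in an ending like _2 or _b are one class to them, and where a whole thing is asked for, a point or a joint stands for the part that bears it (a point fixed in the world has none). Each returns a list of dicts, best first, with "score" (0 to 1); they miss things now and then, are a little off and sometimes report something else, mostly with a low value. They report only what shows in the picture. A call takes as long as a camera call. They do not tell look-alikes from the thing itself.
- robot.recognise(name, camera): "centre" ([x, y, z] in mm, in world coordinates, good to about 4 mm: the middle of the surface that is visible of it).
Readings, each from a call of its own:
- robot.get_time(): time.
- robot.get_joint_positions(): joint angles.
- robot.get_qvel(): joint speeds.
- robot.get_tau(): joint torques, N m.
- robot.get_tool_pos(): TCP position.
- robot.get_tool_rot(): TCP orientation.
- robot.get_ft_force(): force on the tool from outside, world axes, zero at the start.
- robot.get_torque(): the same for the moment, N m.
- robot.get_width(): finger opening in mm.
Only numpy, scipy, OpenCV 4.12 (cv2) and the standard library are available. Lean on these libraries where they do the work, as an engineer would, in place of code of your own. Each camera call takes 0.05 s, during which the arm holds its last target.

## Task

Swing the jig's bridge well clear, take the finished bush out of the jig and stand it in the shallow tray, and stand every fresh flanged bush from the rubber mat in a bay of the jig, one to a bay, flat on the bay's floor. Then swing the bridge back over the bays to its stop and screw its black knob down (clockwise) until it is fully home, so that the pressure bar clamps the bushes. Leave the plain collar and the other things on the bench alone.

Things in the scene. Friction and masses are not known exactly. Their poses are not given: they have to be found in the camera images.
- jig: Steel clamping jig, fixed to the bench. Base plate 72 x 245 mm, 10 mm thick; the origin is on the bench under the middle bay; the row of bays runs along its y. A 24 mm post stands at jig y = +125 mm. The lips around the bays are 5 mm wide and 5 mm high, their tops 15 mm above the bench.
- bay0 (a point): Centre of the floor of the bay farthest from the post (jig y = -56 mm). Each bay is a square recess, 51 x 51 mm inside, floor 10 mm above the bench. The bays are alike and any may be used.
- bay1 (a point): Centre of the floor of the middle bay (the jig's origin, 10 mm up). The finished bush stands here at the start.
- bay2 (a point): Centre of the floor of the bay nearest the post (jig y = +56 mm).
- bridge (a joint): The jig's grey bridge, a level arm 30 mm wide, top 84 mm above the bench, that turns about the post (a vertical axis). 0 = over the bays, along jig -y, against its stop; it grows as the bridge swings counter-clockwise seen from above, towards jig +x (away from the robot), up to 1.75 rad. At about 1.4 rad all bays are clear. It stays where it is left; about 2 N at the knob moves it. Hold it by the knob to swing it. It starts between 0 and 0.4.
- knob (a point): Middle of the black round knurled knob (36 mm across, 24 mm high, on a 22 mm neck 14 mm long) on the bridge, 125 mm from the post's axis; directly above the middle bay when the bridge is at 0. With the screw at 0 this point is 122 mm above the bench; it sinks 6 mm a turn, to 110 mm when the screw is home, the neck then close over the bridge. Keep the grip's tips above the bridge's top.
- screw (a joint): Turn of the knob in rad. It grows as the knob is turned clockwise seen from above, which lowers knob and bar; it starts between 0 and 2.2. The bar meets the bushes at about 12.6, and the screw is home, tight against a hard stop, at 12.9. Friction holds it where it is left (0.04 N m).
- bar: Rubber-faced pressure bar under the bridge, 160 x 36 x 10 mm, its length along the bridge, lowered by the screw. Origin on the screw's axis, 7 mm above the bench with the screw at 0; the bar's underside is 51 mm above this origin, so 58 mm above the bench at 0, and the tops of bushes in the bays are at 46 mm.
- mat: Thin black rubber mat 165 x 165 mm, 3 mm thick, left or right of the jig, fixed; origin at the centre of its underside. Fresh bushes stand on it.
- tray: Grey shallow tray 140 x 140 mm, walls 4 mm thick, 14 mm high, floor 4 mm thick, on the other side of the jig, fixed; origin at the centre of its underside. For the finished bush.
- bush1: Fresh flanged aluminium bush (may be absent): flange 44 mm across and 8 mm thick at the bottom, above it a boss 28 mm across, 36 mm high over all, about 90 g. Origin at the centre of its underside, z up along its axis. Best gripped by the boss.
- bush2: Fresh flanged aluminium bush (may be absent): flange 44 mm across and 8 mm thick at the bottom, above it a boss 28 mm across, 36 mm high over all, about 90 g. Origin at the centre of its underside, z up along its axis. Best gripped by the boss.
- bush3: Fresh flanged aluminium bush (may be absent): flange 44 mm across and 8 mm thick at the bottom, above it a boss 28 mm across, 36 mm high over all, about 90 g. Origin at the centre of its underside, z up along its axis. Best gripped by the boss.
- finished: Finished bush, the same shape and size as the fresh ones; it starts in the middle bay.
- collar: Plain round collar (disc with a dark bore) 38 mm across, 14 mm high, on the mat among the bushes; stays there. Origin at the centre of its underside.
- jar: White jar on the bench, 56 mm across, 70 mm high; leave alone.
- turner: Screwdriver lying on the bench, 170 mm long; leave alone.
- can: Metal can, 64 mm across, 95 mm high; leave alone.
- spool: Steel cylinder, 48 mm across, 30 mm high; leave alone.
- block: Small wooden block 60 x 35 x 20 mm; leave alone.
There are look-alikes about, which are no part of the job. What is shaped like the bush3 but green is not meant. Of the things shaped like the tray, the grey one is meant.

How it is judged (in metres and radians):
On the way, in this order (a step that is already met when the one before it is completed fails the run):
1. the bridge is swung clear of the bays (value of joint bridge above 1.1 rad), for 0.2 s.
2. with the bridge clear, the finished bush stands in the tray and every fresh bush in a bay ((horizontal distance between bush1 and bay0 below 0.007 m or horizontal distance between bush1 and bay1 below 0.007 m or horizontal distance between bush1 and bay2 below 0.007 m) and z of each of bush1, bush2, bush3 in the frame of jig below 0.0125 m and angle between each of bush1, bush2, bush3's own z axis and vertical below 0.08 rad and (horizontal distance between bush2 and bay0 below 0.007 m or horizontal distance between bush2 and bay1 below 0.007 m or horizontal distance between bush2 and bay2 below 0.007 m) and (horizontal distance between bush3 and bay0 below 0.007 m or horizontal distance between bush3 and bay1 below 0.007 m or horizontal distance between bush3 and bay2 below 0.007 m) and x of finished in the frame of tray between -0.05 and 0.05 m and y of finished in the frame of tray between -0.05 and 0.05 m and z of finished in the frame of tray below 0.01 m and angle between finished's own z axis and vertical below 0.1 rad and value of joint bridge above 0.9 rad), for 0.2 s.
3. the bridge is back over the bays (value of joint bridge below 0.06 rad), for 0.2 s.
4. the knob is screwed home and the bar presses on the bushes (value of joint screw above 12.4 rad and contact force between bar and anything else above 3 N), for 0.2 s.
At the end, for the whole second after the job is handed in: Fresh bushes flat on bay floors (within 7 mm of centre, tilt < 0.08 rad); finished bush upright on the tray floor, within 50 mm of its middle each way; bridge within 0.06 rad of its stop; screw past 12.4 rad; bar pressing over 3 N; all at rest (all of step 4 and (horizontal distance between bush1 and bay0 below 0.007 m or horizontal distance between bush1 and bay1 below 0.007 m or horizontal distance between bush1 and bay2 below 0.007 m) and z of each of bush1, bush2, bush3 in the frame of jig below 0.0125 m and angle between each of bush1, bush2, bush3's own z axis and vertical below 0.08 rad and (horizontal distance between bush2 and bay0 below 0.007 m or horizontal distance between bush2 and bay1 below 0.007 m or horizontal distance between bush2 and bay2 below 0.007 m) and (horizontal distance between bush3 and bay0 below 0.007 m or horizontal distance between bush3 and bay1 below 0.007 m or horizontal distance between bush3 and bay2 below 0.007 m) and x of finished in the frame of tray between -0.05 and 0.05 m and y of finished in the frame of tray between -0.05 and 0.05 m and z of finished in the frame of tray below 0.01 m and angle between finished's own z axis and vertical below 0.1 rad and linear speed of each of bush1, bush2, bush3, finished below 0.02 m/s and value of joint bridge below 0.06 rad); the robot touches nothing.
It fails at once if a bystander is knocked or carried away (more than 40 mm) (distance of any of jar, turner, can, spool, block, collar from where it was at the start of the episode above 0.04 m).
Of bush1, bush2, bush3 only 2 to 3 are there at a start; the rules pass over those that are not, and their reading is None.
At some moment in a run one of bush1, bush2, bush3 may be knocked a few centimetres aside while the robot is not near it.
Once in a run the grip may slacken for a moment while it holds something.
It also fails if it takes over 200 s, if anything falls off the work surface, if the arm or the gripper's body presses on something with over 40 N, if the wrist force passes 120 N, or if a joint passes its speed limit or range.

## Working session

There is one attempt and no reset: what is moved stays moved. The work goes in short steps, each a Python script; the robot and the scene stay as the last script left them, time stands still between calls to the robot, and variables do not carry over. Pictures are saved under pics/ and viewed, and the job is handed in when it is done.

```bash
ls; mkdir -p pics
cat > h.py <<'E'
from bench import robot
import numpy as np, cv2
def cam(n):
    p=robot.camera_params(n); f=200/np.tan(np.radians(p["fovy"])/2); return f,p["cx"],p["cy"],np.array(p["pose"])
def cloud(n,d):
    f,cx,cy,T=cam(n); v,u=np.mgrid[0:400,0:640]
    P=np.stack([(u-cx)*d/f,(v-cy)*d/f,d],-1)
    return P@T[:3,:3].T+T[:3,3]
def proj(n,p):
    f,cx,cy,T=cam(n); q=T[:3,:3].T@(np.array(p)-T[:3,3]); return cx+f*q[0]/q[2],cy+f*q[1]/q[2]
def snap(n,fn):
    im,d=robot.capture(n); cv2.imwrite('pics/'+fn+'.png',im[:,:,::-1]); np.save('pics/'+fn+'.npy',d); return im,d
E
python3 - <<'E'
from h import *
for n in("top","side"):
    snap(n,n+"0"); print(n,robot.camera_params(n))
print(robot.get_tool_rot(),robot.get_time())
E
```

```text
pics
top {'fovy': 56.69580969446459, 'cx': 314.5148035115025, 'cy': 202.5296362961972, 'pose': array([[-2.70992268e-02, -9.90209152e-01,  1.36935998e-01,
         3.64888419e+02],
       [-9.99509467e-01,  2.89917858e-02,  1.18449344e-02,
         5.72568712e+01],
       [-1.56989816e-02, -1.36547838e-01, -9.90509076e-01,
         1.20260878e+03],
       [ 0.00000000e+00,  0.00000000e+00,  0.00000000e+00,
         1.00000000e+00]])}
side {'fovy': 49.97105285248577, 'cx': 322.25409971477484, 'cy': 193.190710639056, 'pose': array([[ 9.51839576e-01, -1.99957254e-01,  2.32418842e-01,
         1.98291565e+02],
       [-3.05831791e-01, -5.65718249e-01,  7.65787032e-01,
        -1.05126182e+03],
       [-2.16410917e-02, -7.99987474e-01, -5.99626304e-01,
         9.79233480e+02],
       [ 0.00000000e+00,  0.00000000e+00,  0.00000000e+00,
         1.00000000e+00]])}
[ 9.77948708e-01  2.08843610e-01 -2.10121020e-04 -7.91592311e-04] 0.1
```

View pics/top0.png

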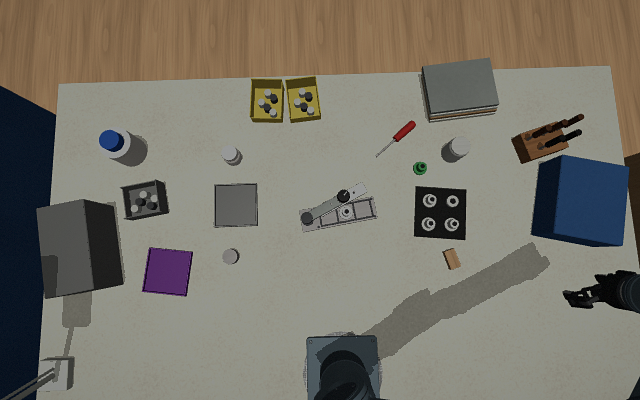

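View pics/side0.png

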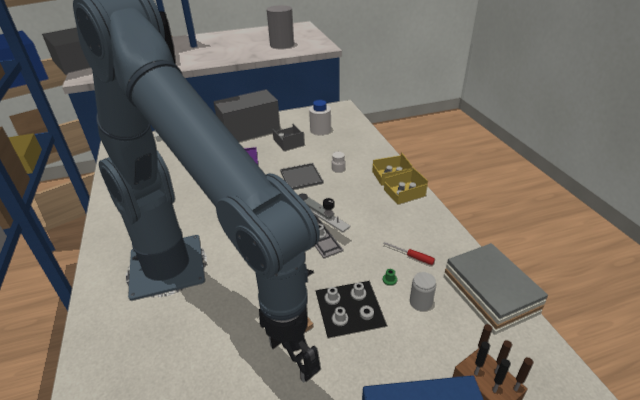

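Run:
```python
from h import *
im=cv2.imread('pics/top0.png')
cv2.imwrite('pics/c1.png',cv2.resize(im[145:275,200:480],None,fx=2.85,fy=2.85,interpolation=cv2.INTER_CUBIC))
d=np.load('pics/top0.npy');P=cloud("top",d)
Z=P[...,2]; z8=np.clip((Z+10)*2,0,255).astype(np.uint8)
cv2.imwrite('pics/c1z.png',cv2.resize(cv2.applyColorMap(z8,cv2.COLORMAP_JET)[145:275,200:480],None,fx=2.85,fy=2.85,interpolation=cv2.INTER_NEAREST))
for u,v in [(430,200),(452,200),(428,224),(453,224),(440,212),(347,212),(307,218),(343,196),(235,205),(300,260)]: print(u,v,P[v,u].round())
```

```text
430 200 [ 523. -293.   40.]
452 200 [ 523. -368.   24.]
428 224 [ 447. -281.   42.]
453 224 [ 445. -360.   39.]
440 212 [ 488. -333.    6.]
347 212 [492. -30.  46.]
307 218 [472.  95.  88.]
343 196 [530. -14. 133.]
235 205 [530. 332.   3.]
300 260 [346. 123.   1.]
```

View pics/c1.png

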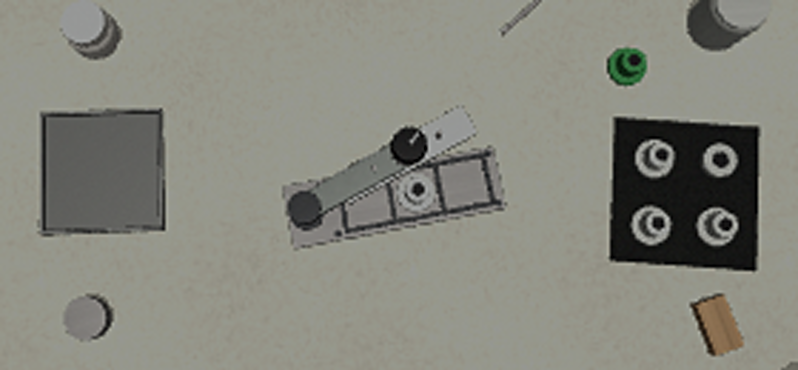

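View pics/c1z.png

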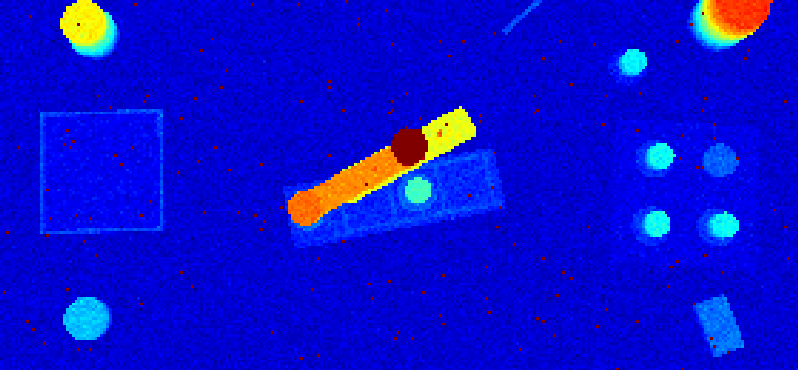

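```bash
cat >> h.py <<'E'
def blob(P,c,r,z0,z1):
    x=P[...,:2]-np.array(c[:2]); m=(np.hypot(x[...,0],x[...,1])<r)&(P[...,2]>z0)&(P[...,2]<z1)
    Q=P[m]; (cc,rr)=cv2.minEnclosingCircle(Q[:,:2].astype(np.float32)); return len(Q),Q.mean(0).round(1),np.median(Q[:,2]).round(1),np.round(cc,1),round(rr,1)
E
python3 - <<'E'
from h import *
for n in("top",):
    d=np.load('pics/%s0.npy'%n);P=cloud(n,d)
    for nm,c,r,z0,z1 in[("b",(523,-293),25,30,50),("collar",(523,-368),25,11,30),("b",(447,-281),25,30,50),("b",(445,-360),25,30,50),("fin",(492,-30),22,40,52),("post",(472,95),16,80,105),("knob",(530,-14),25,122,145)]:
        print(nm,*blob(P,c,r,z0,z1))
    # jig plate
    Z=P[...,2]; m=(Z>6)&(Z<20)&(abs(P[...,0]-490)<90)&(abs(P[...,1]+10)<150)
    mk=m.astype(np.uint8); k,l,s,c=cv2.connectedComponentsWithStats(mk); print(s[s[:,4]>50])
    i=1+np.argmax(s[1:,4]); Q=P[l==i][:,:2].astype(np.float32); r=cv2.minAreaRect(Q); print(r,cv2.boxPoints(r))
    m=(Z>9)&(Z<22)&(abs(P[...,0]-510)<90)&(abs(P[...,1]-330)<90); Q=P[m][:,:2].astype(np.float32);print(len(Q),cv2.minAreaRect(Q))
for nm in("bay1","knob","finished","bush1","tray","jig","bridge","collar","mat"):
    print(nm,[(np.round(x["centre"]),round(x["score"],2)) for x in robot.recognise(nm,"top")[:5]])
E
```

```text
b 69 [ 526.2 -297.4   38.2] 38.7 [ 526.3 -298.1] 13.6
collar 113 [ 521.7 -370.3   17.2] 17.3 [ 521.7 -371. ] 18.9
b 67 [ 450.5 -288.4   39. ] 39.2 [ 449.9 -288.9] 13.8
b 67 [ 447.2 -362.1   38.2] 38.3 [ 448.4 -362.8] 14.5
fin 65 [494.7 -27.3  45.9] 45.9 [495.  -27.4] 13.8
post 90 [472.4  94.9  88.1] 88.2 [472.1  94.9] 15.8
knob 127 [531.4 -14.  133.1] 133.3 [533.  -14.7] 19.1
[[     0      0    640    400 254819]
 [   301    197     77     35   1120]]
((490.03271484375, -4.480010986328125), (71.42787170410156, 248.08746337890625), 10.046036720275879) [[ 433.2282    111.43195 ]
 [ 476.50446  -132.8518  ]
 [ 546.8372   -120.391975]
 [ 503.56097   123.891785]]
262 ((530.322998046875, 329.0636901855469), (139.54550170898438, 139.26593017578125), 0.24117931723594666)
bay1 [(array([495.,  -6.,  15.]), 0.74), (array([ 671., -373.,   95.]), 0.51)]
knob [(array([529., -14., 130.]), 0.6)]
finished [(array([492., -25.,  16.]), 0.56)]
bush1 [(array([ 448., -290.,   21.]), 0.68), (array([ 446., -352.,   17.]), 0.67), (array([ 524., -293.,   22.]), 0.42)]
tray [(array([319., 552.,   3.]), 0.96), (array([530., 333.,   4.]), 0.65)]
jig [(array([494.,  -5.,  18.]), 0.57)]
bridge [(array([516.,   9.,  81.]), 0.77), (array([ 484., -334.,    2.]), 0.26)]
collar [(array([ 750., -222.,   22.]), 0.65), (array([ 521., -371.,   22.]), 0.43)]
mat [(array([ 486., -334.,    2.]), 0.88), (array([ 670., -372.,   98.]), 0.25)]
```

```bash
cat >> h.py <<'E'
def q(psi): return [float(np.cos(psi/2)),float(np.sin(psi/2)),0.,0.]
def psi_now():
    r=robot.get_tool_rot(); return 2*np.arctan2(r[1],r[0])
POST=np.array([472.3,94.9]); JY=0.1753
def knobpos(b,L=125):
    a=-np.pi/2+JY+b; return POST+L*np.array([np.cos(a),np.sin(a)])
E
python3 - <<'E'
from h import *
for c in [(531.5,-14),tuple(knobpos(1.5)),tuple(knobpos(0))]:
    print(c)
    for psi in np.arange(-4,4.1,.5):
        j=robot.ik([c[0],c[1],116],q(psi)); print(round(psi,1),None if j is None else np.round(j,2))
E
```

```text
(531.5, -14)
-4.0 [ 0.4   0.6  -0.59  1.92  0.47  0.77  0.25]
-3.5 [ 0.46  0.62 -0.67  1.92  0.54  0.79  0.7 ]
-3.0 [ 0.46  0.63 -0.68  1.91  0.55  0.79  1.19]
-2.5 [ 0.71  0.81 -1.08  1.9   0.87  0.99  1.44]
-2.0 [ 0.71  0.81 -1.08  1.9   0.87  0.99  1.94]
-1.5 [-0.81  0.84  1.09  1.99 -0.95  0.94 -2.29]
-1.0 [-0.11  0.52  0.07  1.95 -0.05  0.67 -2.58]
-0.5 [-0.01  0.52 -0.06  1.94  0.04  0.68 -2.17]
0.0 [ 0.07  0.53 -0.16  1.94  0.13  0.69 -1.74]
0.5 [ 0.14  0.54 -0.26  1.93  0.2   0.7  -1.31]
1.0 [ 0.22  0.55 -0.36  1.93  0.29  0.71 -0.88]
1.5 [ 0.3   0.57 -0.46  1.92  0.37  0.73 -0.45]
2.0 [ 0.36  0.59 -0.54  1.92  0.43  0.75 -0.  ]
2.5 [ 0.42  0.61 -0.63  1.92  0.5   0.78  0.44]
3.0 [ 0.45  0.62 -0.67  1.92  0.53  0.79  0.92]
3.5 [ 0.48  0.63 -0.71  1.91  0.57  0.8   1.39]
4.0 [ 0.71  0.81 -1.08  1.9   0.87  0.99  1.66]
(np.float64(596.6180573575949), np.float64(107.93919532922709))
-4.0 [ 0.2   0.72 -0.65  1.72  0.54  0.89  0.03]
-3.5 [ 0.25  0.75 -0.73  1.72  0.61  0.92  0.49]
-3.0 [ 0.3   0.78 -0.8   1.71  0.67  0.95  0.94]
-2.5 [ 0.45  0.92 -1.08  1.71  0.91  1.1   1.29]
-2.
[... 814 characters left out ...]
2.01  0.53  0.74  1.21]
-2.5 [ 0.77  0.76 -1.08  1.99  0.85  0.93  1.45]
-2.0 [ 0.77  0.76 -1.08  1.99  0.85  0.93  1.95]
-1.5 [-0.82  0.78  1.09  2.08 -0.94  0.89 -2.24]
-1.0 [-0.08  0.47  0.06  2.04 -0.04  0.63 -2.56]
-0.5 [ 0.02  0.47 -0.06  2.03  0.05  0.63 -2.15]
0.0 [ 0.1   0.48 -0.16  2.03  0.13  0.64 -1.72]
0.5 [ 0.18  0.49 -0.26  2.03  0.2   0.65 -1.28]
1.0 [ 0.26  0.5  -0.36  2.02  0.28  0.67 -0.85]
1.5 [ 0.33  0.51 -0.45  2.02  0.34  0.68 -0.41]
2.0 [ 0.39  0.53 -0.53  2.01  0.41  0.7   0.03]
2.5 [ 0.45  0.55 -0.61  2.01  0.47  0.72  0.48]
3.0 [ 0.48  0.56 -0.65  2.01  0.5   0.73  0.95]
3.5 [ 0.53  0.58 -0.72  2.01  0.56  0.76  1.41]
4.0 [ 0.77  0.76 -1.08  1.99  0.85  0.93  1.67]
```

```bash
cat > s1.py <<'E'
from h import *
K=(531.7,-14.2); p0=1.3
robot.move_ptp([K[0],K[1],230],q(p0))
robot.command_gripper(70)
robot.move_straight([K[0],K[1],118],force_limit=15)
print("at",robot.get_tool_pos())
robot.command_gripper(30,40)
print("w",robot.get_width(),robot.get_ft_force())
r=np.array(K)-POST; b0=np.arctan2(r[1],r[0])+np.pi/2-JY; L=np.linalg.norm(r); print("b0",b0,L)
N=8
for i in range(1,N+1):
    b=b0+(1.5-b0)*i/N; c=knobpos(b,L)
    robot.move_straight([c[0],c[1],118],q(p0+b-b0),vel=100)
    print(round(b,2),np.round(robot.get_ft_force(),1),round(robot.get_width(),1),np.round(robot.get_tool_pos(),1))
E
python3 s1.py
```

```text
at [532.37883996 -14.05186706 118.74143274]
w 34.64855850543316 [-2.4425964   0.9626225   5.13107768]
b0 0.3232757613446031 124.22226048498717
0.47 [1.1 2.1 5.1] 35.0 [548.3  -3.5 118.9]
0.62 [1.8 1.6 5.7] 34.8 [561.8   8.2 118.9]
0.76 [1.8 2.2 7.7] 34.9 [573.5  22.  118.9]
0.91 [1.8 1.6 7.6] 35.2 [583.1  37.3 118.9]
1.06 [2.  1.8 7.5] 34.5 [590.5  54.  118.9]
1.21 [2.7 2.  7. ] 34.8 [595.3  71.6 118.9]
1.35 [2.4 1.6 7.4] 34.5 [597.6  89.8 118.9]
1.5 [4.1 1.4 6.6] 35.0 [597.1 108.1 118.9]
```

Swing went smoothly. Release, rise, move aside and look.

Run:
```python
from h import *
robot.command_gripper(70)
t=robot.get_tool_pos(); robot.move_straight([t[0],t[1],230])
robot.move_ptp([480,200,260],q(1.75))
im,d=snap("top","top1")
cv2.imwrite('pics/c2.png',cv2.resize(im[145:275,200:480,::-1],None,fx=2.85,fy=2.85,interpolation=cv2.INTER_CUBIC))
P=cloud("top",d)
for nm,c,r,z0,z1 in[("b",(523,-293),40,30,50),("collar",(523,-368),25,11,30),("b",(447,-281),40,30,50),("b",(445,-360),25,30,50),("fin",(492,-30),22,40,52),("post",(472,95),16,80,105),("knob",(597,108),30,122,145)]:
    try: print(nm,*blob(P,c,r,z0,z1))
    except Exception as e: print(nm,e)
Z=P[...,2]; m=(Z>6)&(Z<20)&(abs(P[...,0]-490)<90)&(abs(P[...,1]+10)<150)
k,l,s,c=cv2.connectedComponentsWithStats(m.astype(np.uint8)); i=1+np.argmax(s[1:,4]); r=cv2.minAreaRect(P[l==i][:,:2].astype(np.float32)); print(r)
print(robot.get_time())
```

```text
b 66 [ 526.4 -297.7   38.6] 39.1 [ 526.6 -298.7] 13.8
collar 112 [ 521.7 -370.8   16.8] 16.6 [ 522. -371.] 19.0
b 68 [ 450.8 -288.5   38.3] 38.6 [ 450.9 -288.7] 14.1
b 66 [ 447.1 -362.2   38.5] 38.6 [ 447.6 -363. ] 13.7
fin 64 [494.9 -27.4  46.1] 46.2 [494.9 -27.3] 13.6
post 85 [472.8  94.8  88.3] 88.5 [472.9  94.9] 15.7
knob 125 [598.3 107.7 132.5] 132.7 [599.3 108.4] 19.1
((491.2550354003906, -12.162826538085938), (74.68431854248047, 226.0795440673828), 9.038803100585938)
9.3083
```

View pics/c2.png

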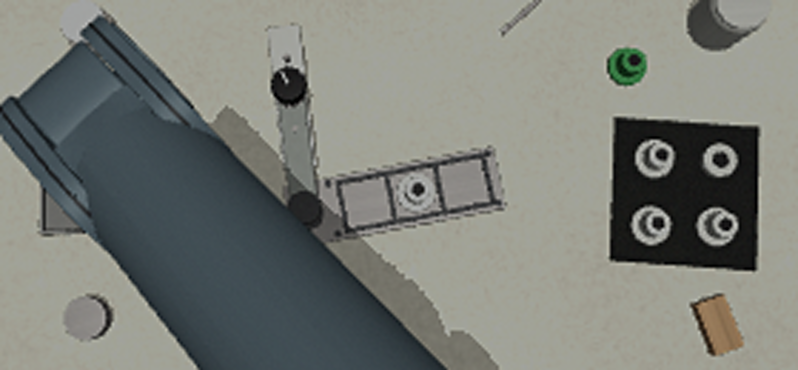

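Run:
```python
from h import *
from scipy.optimize import minimize
d=np.load('pics/top1.npy');P=cloud("top",d);im=cv2.imread('pics/top1.png')
Z=P[...,2]; 
for z0 in(6,12.5):
    m=(Z>z0)&(Z<20)&(abs(P[...,0]-495)<60)&(P[...,1]>-140)&(P[...,1]<55)
    k,l,s,c=cv2.connectedComponentsWithStats(m.astype(np.uint8)); i=1+np.argmax(s[1:,4]); print(s[i],cv2.minAreaRect(P[l==i][:,:2].astype(np.float32)))
# overlay predicted lips
def ov(x0,y0,yaw):
    J=lambda x,y:(x0+x*np.cos(yaw)-y*np.sin(yaw),y0+x*np.sin(yaw)+y*np.cos(yaw),15)
    s=4;c=cv2.resize(im[180:245,290:390],None,fx=8,fy=8,interpolation=cv2.INTER_CUBIC)
    for yb in(-56,0,56):
        pts=[proj("top",J(a*25.5,yb+b*25.5)) for a,b in((-1,-1),(1,-1),(1,1),(-1,1))]
        pts=(np.array(pts)-[290,180]+.5)*8
        cv2.polylines(c,[pts.astype(np.int32)],True,(0,0,255),1)
    return c
cv2.imwrite('pics/ov1.png',ov(494.5,-28,0.1753))
```

```text
[ 320  197   58   32 1128] ((494.5386047363281, -32.804115295410156), (74.68431854248047, 184.2778778076172), 9.038803100585938)
[320 197  56  30 345] ((495.40252685546875, -34.428550720214844), (71.14131164550781, 169.96359252929688), 9.52562427520752)
```

View pics/ov1.png

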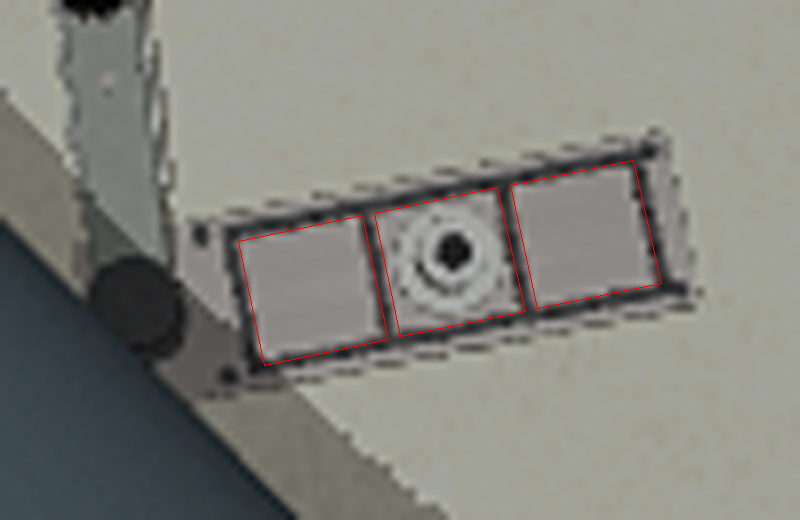

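```bash
cat >> h.py <<'E'
PS=1.746; OFF=27.5; JIG=(494.5,-28.0,0.1753)
def bay(y): return (JIG[0]-y*np.sin(JIG[2]),JIG[1]+y*np.cos(JIG[2]))
def pick(c,zb,h=190):
    robot.move_ptp([c[0],c[1],h],q(PS)); robot.command_gripper(52)
    hit=robot.move_straight([c[0],c[1],zb+OFF],q(PS),vel=150,force_limit=15)
    robot.sleep(.2); f0=np.array(robot.get_ft_force()); robot.command_gripper(15,60)
    print("pick",hit,robot.get_tool_pos().round(1) if hasattr(robot.get_tool_pos(),'round') else robot.get_tool_pos(),"w",round(robot.get_width(),1),"df",(np.array(robot.get_ft_force())-f0).round(1))
    t=robot.get_tool_pos(); robot.move_straight([t[0],t[1],h],vel=150); print(" up w",round(robot.get_width(),1))
def place(c,zb,h=190,slow=25):
    robot.move_ptp([c[0],c[1],h],q(PS)); print(" over w",round(robot.get_width(),1))
    robot.move_straight([c[0],c[1],zb+OFF+slow],q(PS),vel=150)
    hit=robot.move_straight([c[0],c[1],zb+OFF-1.5],q(PS),vel=30,force_limit=6)
    print("place",hit,np.round(robot.get_tool_pos(),1),np.round(robot.get_ft_force(),1),round(robot.get_width(),1))
def letgo(h=190):
    robot.command_gripper(52); t=robot.get_tool_pos(); robot.move_straight([t[0],t[1],h],vel=200)
E
python3 - <<'E'
from h import *
pick((494.7,-27.6),10); place((530,329),4); letgo()
snap("top","top2"); snap("side","side2"); print(robot.get_time())
E
```

```text
pick False [494.8 -27.7  38. ] w 26.2 df [-0.4 -0.9  6.3]
 up w 25.7
 over w 26.5
place True [529.7 328.8  32.1] [-0.  -1.   6.4] 25.9
18.0
```

View pics/side2.png

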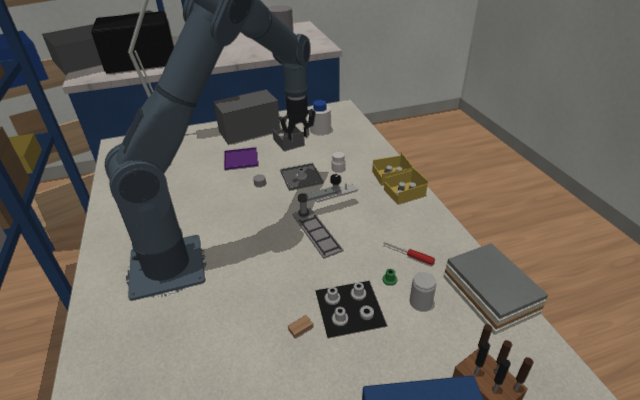

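View pics/top2.png

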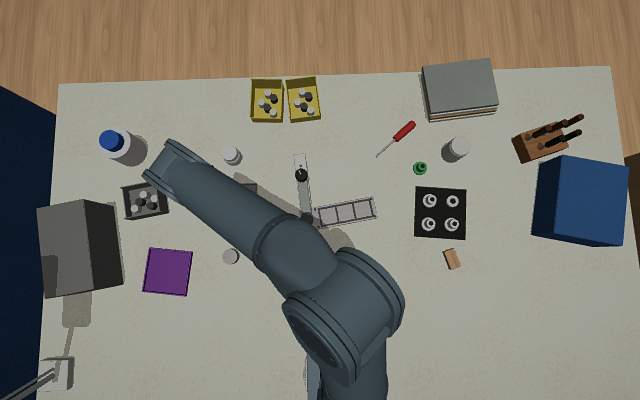

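```bash
cat > one.py <<'E'
from h import *
import sys
c0=eval(sys.argv[1]); by=float(sys.argv[2]); tag=sys.argv[3]
_,d=robot.capture("top"); P=cloud("top",d)
n,mn,z,cc,r=blob(P,c0,35,30,50); print(n,mn,z,cc,r)
assert n>50 and 32<z<45
c=(mn[:2]+cc)/2
pick(c,3); place(bay(by),10);
E
python3 one.py "(447,-362)" -56 a
```

```text
68 [ 447.1 -361.6   38.9] 39.3 [ 447.3 -362.2] 14.0
pick False [ 447.3 -362.1   31. ] w 26.1 df [-1.5  0.6  5.7]
 up w 26.1
 over w 26.2
place True [504.  -83.1  38. ] [-1.7 -1.1  5.9] 26.2
```

```bash
cat >> one.py <<'E'
if len(sys.argv)>4: letgo()
E
python3 - <<'E'
from h import *
letgo()
E
python3 one.py "(450,-288)" 0 b
```

```text
0 [nan nan nan] nan [0. 0.] 0.0h.py:15: RuntimeWarning: Mean of empty slice.
  Q=P[m]; (cc,rr)=cv2.minEnclosingCircle(Q[:,:2].astype(np.float32)); return len(Q),Q.mean(0).round(1),np.median(Q[:,2]).round(1),np.round(cc,1),round(rr,1)
  ret = um.true_divide(
  return _methods._mean(a, axis=axis, dtype=dtype,
  ret = ret.dtype.type(ret / rcount)
Traceback (most recent call last):
  File "one.py", line 6, in <module>
    assert n>50 and 32<z<45
           ^^^^^^^^^^^^^^^^
AssertionError
```

Perhaps the arm is in view or the bush was knocked; look.

Run:
```python
from h import *
snap("top","top3"); snap("side","side3")
```

```text
(no output)
```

View pics/top3.png

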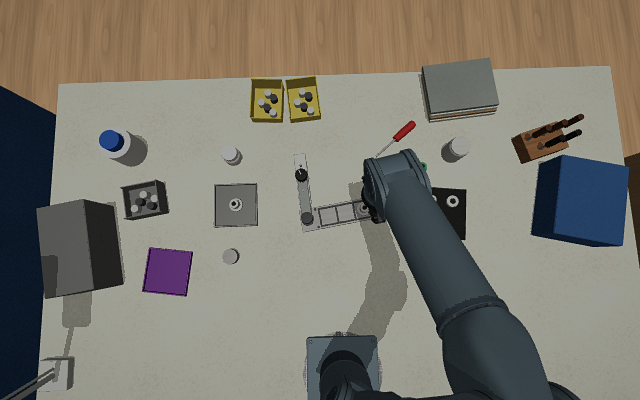

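View pics/side3.png

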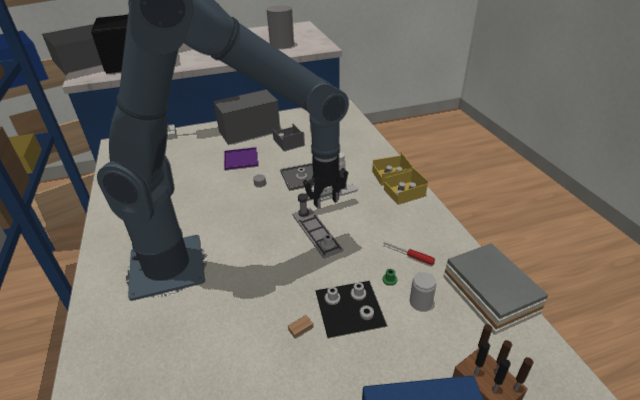

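```bash
sed -i 's/^_,d=robot/robot.move_ptp([480,150,230],q(PS))\nim,d=robot/' one.py; sed -i 's/^P=cloud/&/; s/^n,mn/cv2.imwrite("pics\/one_"+tag+".png",im[:,:,::-1]); n,mn/' one.py; cat one.py; python3 one.py "(450,-288)" 0 b
```

```text
from h import *
import sys
c0=eval(sys.argv[1]); by=float(sys.argv[2]); tag=sys.argv[3]
robot.move_ptp([480,150,230],q(PS))
im,d=robot.capture("top"); P=cloud("top",d)
cv2.imwrite("pics/one_"+tag+".png",im[:,:,::-1]); n,mn,z,cc,r=blob(P,c0,35,30,50); print(n,mn,z,cc,r)
assert n>50 and 32<z<45
c=(mn[:2]+cc)/2
pick(c,3); place(bay(by),10); 
if len(sys.argv)>4: letgo()
65 [ 450.6 -288.6   39.1] 39.3 [ 451.1 -289.4] 14.2
pick False [ 450.9 -289.2   31. ] w 26.0 df [-1.4  0.3  5.6]
 up w 26.1
 over w 25.9
place True [494.2 -27.9  38. ] [-1.2 -0.1  6.5] 26.4
```

```bash
python3 -c "
from h import *
letgo()"
python3 one.py "(526,-298)" 56 c
```

```text
67 [ 526.1 -297.4   38.8] 38.8 [ 526.2 -298.1] 13.5
pick False [ 526.3 -297.9   31. ] w 26.4 df [-1.7  1.1  5.7]
 up w 26.1
 over w 25.7
place True [484.5  27.1  38. ] [-0.7 -0.4  5.7] 26.1
```

View pics/one_c.png

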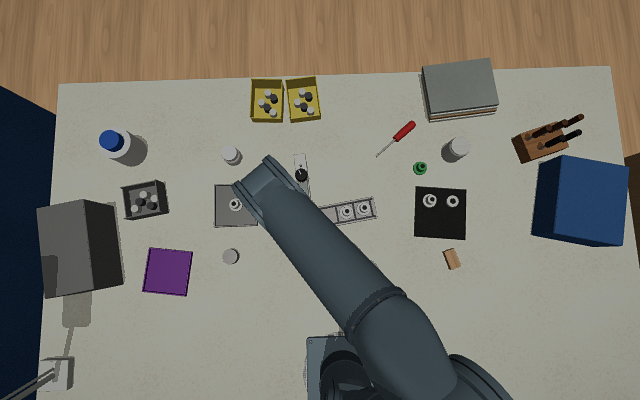

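Run:
```python
from h import *
letgo(); robot.move_ptp([480,-240,260],q(PS))
im,d=snap("top","top4"); P=cloud("top",d)
for y in(-56,0,56):
    c=bay(y); print(y,np.round(c,1),*blob(P,c,22,40,52))
print("fin",*blob(P,(530,329),40,30,50)); print("knob",*blob(P,(597,108),30,115,145))
cv2.imwrite('pics/c4.png',cv2.resize(im[145:275,200:480,::-1],None,fx=2.85,fy=2.85,interpolation=cv2.INTER_CUBIC)); print(robot.get_time())
```

```text
-56 [504.3 -83.1] 62 [505.3 -84.3  46.2] 45.9 [505.4 -84.8] 14.1
0 [494.5 -28. ] 57 [495.3 -28.2  46.6] 46.0 [495.4 -28. ] 13.3
56 [484.7  27.1] 57 [485.5  26.1  46.2] 46.4 [486.3  26.2] 13.3
fin 63 [530.7 327.9  40. ] 40.0 [530.9 328.9] 14.2
knob 131 [597.8 107.6 132.3] 133.0 [598.4 108.3] 18.7
48.9667
```

View pics/c4.png

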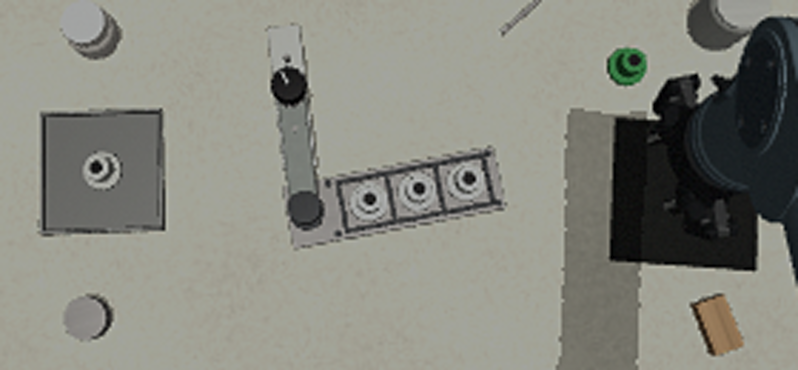

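```bash
cat > s2.py <<'E'
from h import *
b1=1.5; p1=2.477; L=124.3; c=(597.3,107.9)
robot.move_ptp([c[0],c[1],230],q(p1)); robot.command_gripper(70)
robot.move_straight([c[0],c[1],118],force_limit=15)
robot.command_gripper(30,40); print("w",robot.get_width(),robot.get_ft_force())
for b in list(np.arange(1.35,0.05,-.15))+[0.0,-0.03]:
    x=knobpos(b,L); h=robot.move_straight([x[0],x[1],118],q(p1+b-b1),vel=80 if b>.1 else 30,force_limit=None if b>.1 else 12)
    print(round(b,2),h,np.round(robot.get_ft_force(),1),round(robot.get_width(),1),np.round(robot.get_tool_pos(),1),round(psi_now(),3))
E
python3 s2.py
```

```text
w 35.224937594110806 [-1.55356627 -1.17335108  5.67578647]
1.35 False [ 2.9 -2.7  5.4] 34.6 [597.9  88.5 119. ] 2.327
1.2 False [ 2.7 -2.1  5.2] 34.7 [595.5  70.2 119. ] 2.178
1.05 False [ 1.5 -1.2  6.6] 35.0 [590.2  52.1 118.9] 2.028
0.9 False [ 1.2 -2.1  7.2] 34.8 [582.4  35.2 118.9] 1.878
0.75 False [-0.4 -1.9  8. ] 34.6 [572.1  19.6 118.9] 1.728
0.6 False [-0.4 -2.4  8.4] 34.8 [559.7   5.7 118.9] 1.578
0.45 False [-0.7 -2.5  9.6] 34.9 [545.3  -6.1 118.9] 1.428
0.3 False [-2.3 -1.3 10.4] 34.8 [529.3 -15.7 118.9] 1.279
0.15 False [-1.5 -0.9 10.7] 34.9 [512.  -22.8 118.8] 1.129
0.0 False [ 0.1 -1.4  7.6] 34.9 [495.  -27.  118.9] 0.979
-0.03 True [ 2.4 -0.3 -1.3] 34.8 [493.5 -27.3 119. ] 0.947
```

```bash
cat > s3.py <<'E'
from h import *
import sys
P0=float(sys.argv[1]);P1=float(sys.argv[2]);z=float(sys.argv[3]);lim=float(sys.argv[4]);N=int(sys.argv[5])
c=knobpos(0.005,124.8)
t=robot.get_tool_pos()
robot.command_gripper(52)
robot.move_straight([t[0],t[1],150]); robot.move_ptp([c[0],c[1],150],q(P0)); print("q",np.round(robot.get_joint_positions(),2))
robot.move_straight([c[0],c[1],z],q(P0))
f0=np.array(robot.get_torque()); robot.command_gripper(30,45); print("w",round(robot.get_width(),2),np.round(robot.get_tool_pos(),1),np.round(robot.get_ft_force(),1))
tot=0
for i in range(N):
    dp=(P1-P0)/N; tot-=dp; z+=6*dp/(2*np.pi)
    robot.move_straight([c[0],c[1],z],q(P0+dp*(i+1)),vel=40)
    M=np.array(robot.get_torque())
    print(round(psi_now(),2),round(robot.get_joint_positions()[6],2),"z",round(z,2),"F",np.round(robot.get_ft_force(),1),"M",M.round(2),"w",round(robot.get_width(),2),"t",robot.get_time())
    if abs(M[2]-f0[2])>lim: print("STOP");break
print("turned",tot,"z",z)
E
python3 s3.py 3.4 -0.9 118 0.6 4
```

```text
q [ 0.76  0.66 -1.05  1.98  0.72  0.94  1.17]
w 34.7 [495.2 -27.1 119. ] [-1.5  1.8  5.3]
2.32 0.2 z 116.97 F [-1.8 -1.1  7.2] M [-0.32  0.33 -0.03] w 34.45 t 60.7583
1.25 -0.7 z 115.95 F [-0.3 -2.5  6.3] M [-0.24  0.46 -0.01] w 34.6 t 61.9833
0.18 -1.6 z 114.92 F [-2.6  1.7  7.6] M [ 0.34  0.42 -0.04] w 35.16 t 63.2083
-0.9 -2.48 z 113.89 F [-0.2  5.8  6.4] M [ 1.02  0.27 -0.13] w 34.51 t 64.4333
turned 4.3 z 113.89380246822913
```

```bash
python3 s3.py 3.4 -0.9 113.9 0.6 4
python3 - <<'E'
from h import *
robot.command_gripper(52); t=robot.get_tool_pos(); robot.move_straight([t[0],t[1],200]); robot.move_ptp([480,-240,260],q(PS))
im,d=snap("top","top5"); P=cloud("top",d)
b=blob(P,(495,-28),35,112,145);print("knob",*b); print(blob(P,(472,95),16,80,105))
cv2.imwrite('pics/c5.png',cv2.resize(im[145:275,200:480,::-1],None,fx=2.85,fy=2.85,interpolation=cv2.INTER_CUBIC)); print(robot.get_time())
E
```

```text
q [ 0.78  0.68 -1.07  1.97  0.74  0.95  1.15]
w 30.02 [495.  -27.9 114.4] [0.  0.2 0.4]
2.33 0.18 z 112.87 F [-3.5  1.8  0.4] M [0.43 0.63 0.1 ] w 29.92 t 70.1417
1.25 -0.72 z 111.85 F [ 0.5 -0.4 -0.3] M [ 0.02  0.02 -0.02] w 29.71 t 71.3667
0.18 -1.62 z 110.82 F [-0.1 -1.3  0.3] M [ 0.03 -0.01 -0.03] w 30.45 t 72.5917
-0.9 -2.5 z 109.79 F [-0.2  1.   0.3] M [0.06 0.06 0.01] w 30.1 t 73.8167
turned 4.3 z 109.79380246822913
knob 0 [nan nan nan] nan [0. 0.] 0.0
(89, array([472.5,  95. ,  88. ]), np.float64(88.0), array([472. ,  94.8]), 15.8)
77.425h.py:15: RuntimeWarning: Mean of empty slice.
  Q=P[m]; (cc,rr)=cv2.minEnclosingCircle(Q[:,:2].astype(np.float32)); return len(Q),Q.mean(0).round(1),np.median(Q[:,2]).round(1),np.round(cc,1),round(rr,1)
  ret = um.true_divide(
  return _methods._mean(a, axis=axis, dtype=dtype,
  ret = ret.dtype.type(ret / rcount)
```

View pics/c5.png

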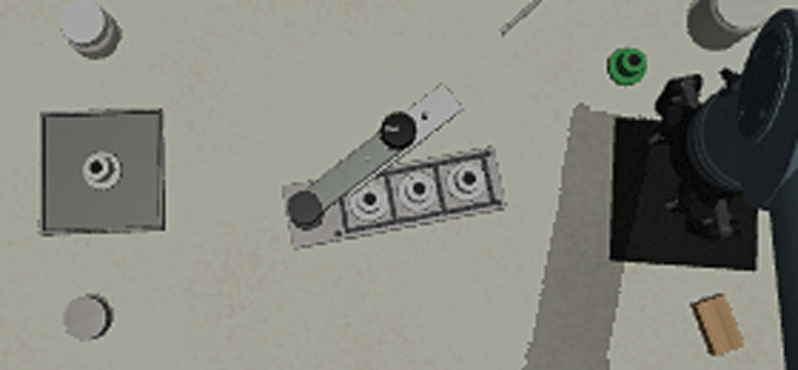

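Run:
```python
from h import *
d=np.load('pics/top5.npy');P=cloud("top",d)
u,v=200+398/2.85,145+129/2.85; c=P[int(v),int(u)]; print(c)
b=blob(P,c,24,115,145); print(*b); k=b[1][:2]; r=k-POST; print(np.arctan2(r[1],r[0])+np.pi/2-JY,np.linalg.norm(r))
for y in(-56,0,56):
    c=bay(y); print(y,np.round(c,1),*blob(P,c,22,40,52))
im=cv2.imread('pics/top5.png'); cv2.imwrite('pics/c6.png',cv2.resize(im[170:230,290:390],None,fx=8,fy=8,interpolation=cv2.INTER_CUBIC))
```

```text
[547.81819656  -2.57970749 131.89320526]
125 [547.6  -3.9 128.2] 128.6 [549.3  -4.2] 18.8
0.47592917906008103 124.22370949218995
-56 [504.3 -83.1] 65 [505.4 -84.   46.6] 46.6 [506.  -84.1] 14.0
0 [494.5 -28. ] 59 [495.2 -28.4  46.4] 46.3 [495.3 -28. ] 13.2
56 [484.7  27.1] 59 [485.8  26.3  46.6] 46.9 [486.4  26.2] 13.2
```

View pics/c6.png

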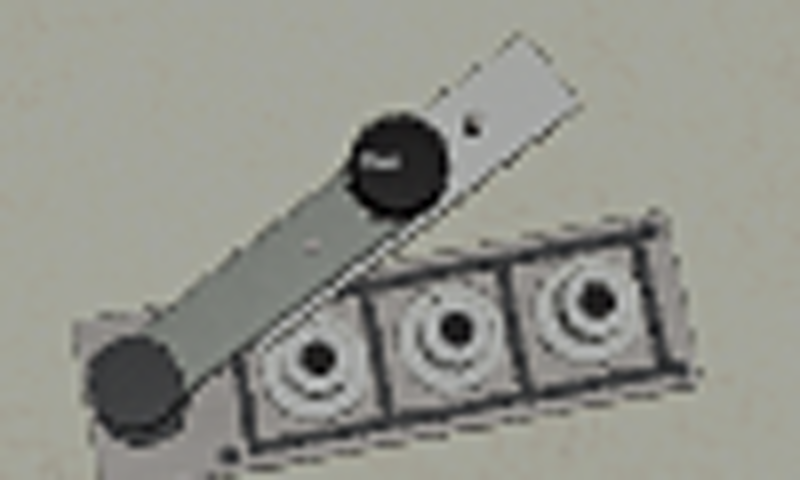

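```bash
cat > s4.py <<'E'
from h import *
k=np.array([547.6,-3.9]); b0=.474; L=124.5; p0=3.5; z=113.5
robot.move_ptp([k[0],k[1],230],q(p0)); robot.command_gripper(65)
k=knobpos(b0,L)
robot.move_straight([k[0],k[1],z],force_limit=15); robot.command_gripper(30,45)
w=robot.get_width(); print("w",w,robot.get_ft_force(),np.round(robot.get_joint_positions(),2))
assert w>33
for b in (.35,.2,.1,0.0,-.03):
    x=knobpos(b,L); h=robot.move_straight([x[0],x[1],z],q(p0+b-b0),vel=60 if b>.1 else 30,force_limit=None if b>.1 else 12)
    print(round(b,2),h,np.round(robot.get_ft_force(),1),round(robot.get_width(),1),np.round(robot.get_tool_pos(),1),round(psi_now(),3))
E
python3 s4.py
```

```text
w 34.74764270158098 [-0.90339906 -1.31551432  5.4984411 ] [ 0.44  0.65 -0.68  1.87  0.56  0.81  1.39]
0.35 False [-0.4 -0.8  7.1] 34.7 [535.3 -13.1 114.5] 3.376
0.2 False [-2.8 -0.4  7.4] 34.6 [518.4 -21.2 114.5] 3.226
0.1 False [ 0.5 -0.1  6.8] 34.6 [507.2 -24.9 114.5] 3.126
0.0 False [ 0.7 -0.5  8.8] 34.8 [494.9 -27.6 114.5] 3.025
-0.03 True [ 3.5  0.7 -1.8] 34.9 [494.6 -27.7 114.7] 2.994
```

Now a screwing stroke directly from here, then a safe unwind straight up with the TCP held on the axis.

```bash
cat >> h.py <<'E'
def stroke(P0,P1,z,lim,N):
    c=knobpos(0.0,124.8); f0=np.array(robot.get_torque()); tot=0
    for i in range(N):
        dp=(P1-P0)/N; tot-=dp; z+=6*dp/(2*np.pi)
        robot.move_straight([c[0],c[1],z],q(P0+dp*(i+1)),vel=40)
        M=np.array(robot.get_torque())
        print(round(psi_now(),2),round(robot.get_joint_positions()[6],2),"z",round(z,2),np.round(robot.get_tool_pos(),1),"F",np.round(robot.get_ft_force(),1),"M",M.round(2),"w",round(robot.get_width(),2))
        if abs(M[2]-f0[2])>lim: print("STOP");break
    print("turned",tot,"z",z,"t",robot.get_time())
def unwind(P0,P1,z,N=4):
    c=knobpos(0.0,124.8)
    robot.command_gripper(60); print("open",robot.get_width(),np.round(robot.get_ft_force(),1))
    robot.move_straight([c[0],c[1],180],q(P0),vel=150)
    for i in range(N): robot.move_straight([c[0],c[1],180],q(P0+(P1-P0)*(i+1)/N),vel=150)
E
python3 - <<'E'
from h import *
p=psi_now()
stroke(p,-0.7,113.5,.6,4); unwind(-0.7,3.2,0)
im,d=snap("side","side6")
f,cx,cy,T=cam("side"); u,v=proj("side",(495,-28,115)); print(u,v)
u,v=int(u),int(v); cv2.imwrite('pics/c7.png',cv2.resize(im[v-60:v+60,u-80:u+80,::-1],None,fx=5,fy=5,interpolation=cv2.INTER_CUBIC))
E
```

```text
2.07 0.22 z 112.62 [494.2 -28.6 113.5] F [-0.6 -2.2 10.7] M [-0.42  0.39 -0.08] w 34.97
1.15 -0.54 z 111.74 [494.2 -28.4 112.7] F [-0.6 -2.5 10.7] M [-0.25  0.47 -0.05] w 34.55
0.22 -1.3 z 110.85 [494.2 -27.5 111.8] F [-2.1  0.5 11.8] M [ 0.2   0.4  -0.01] w 34.28
-0.7 -2.03 z 109.97 [494.4 -26.5 110.9] F [-1.8  2.6 11.7] M [ 0.67  0.28 -0.09] w 34.68
turned 3.6941400715832193 z 109.9723560828021 t 86.5333
open 59.70968720098784 [ 0.8 -0.2 -0.7]
318.5519948564553 209.8377023039996
```

View pics/c7.png

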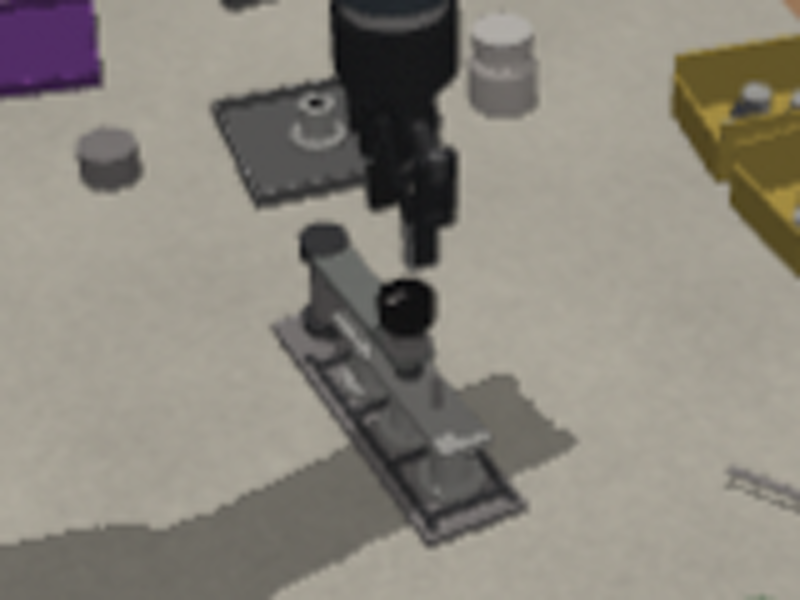

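Run:
```python
from h import *
c=knobpos(0.0,124.8)
robot.move_straight([c[0],c[1],110],q(3.2),vel=100,force_limit=15); robot.command_gripper(30,45)
w=robot.get_width(); print(w,robot.get_tool_pos()); assert w>33
stroke(3.2,-0.9,110,.6,9)
```

```text
34.43076694072415 [494.76235909 -27.28311691 110.98030734]
2.75 0.94 z 109.56 [494.8 -27.  110.5] F [-1.2  2.6  6.7] M [0.65 0.25 0.02] w 34.6
2.29 0.56 z 109.13 [495.  -26.7 110.1] F [-0.4  3.4  6.9] M [ 0.7   0.2  -0.09] w 34.67
1.84 0.19 z 108.69 [495.3 -26.6 109.6] F [0.7 3.6 5.7] M [0.81 0.13 0.02] w 34.6
1.38 -0.18 z 108.26 [495.5 -26.5 109.2] F [1.3 4.  5.1] M [ 0.87  0.02 -0.09] w 34.92
0.93 -0.54 z 107.82 [495.6 -26.7 108.8] F [0.8 3.3 5.1] M [ 0.81 -0.11 -0.07] w 34.67
0.47 -0.9 z 107.39 [495.6 -27.  108.3] F [1.  2.5 5.5] M [ 0.64 -0.16 -0.05] w 34.95
0.01 -1.26 z 106.95 [495.7 -27.4 107.9] F [0.3 2.4 6.8] M [ 0.38 -0.18 -0.07] w 34.75
-0.44 -1.62 z 106.52 [495.6 -27.7 107.7] F [-1.1  0.8 11. ] M [ 0.17  0.18 -0.  ] w 34.73
-0.9 -1.97 z 106.08 [495.2 -27.8 107. ] F [-0.6  0.1  8.5] M [0.19 0.06 0.  ] w 35.14
turned 4.1000000000000005 z 106.08478839993937 t 98.7333
```

Run:
```python
from h import *
c=knobpos(0.0,124.8)
unwind(-0.9,2.2,0)
robot.move_straight([c[0],c[1],106.3],q(2.2),vel=100,force_limit=15); robot.command_gripper(30,60)
w=robot.get_width(); print(w,robot.get_tool_pos()); assert w>33
stroke(2.2,0.2,106.3,.8,8)
```

```text
open 59.91577926514352 [0.9 0.8 0.3]
34.51216357351104 [495.10436756 -27.64759689 107.28918768]
1.95 0.42 z 106.06 [494.8 -27.  107. ] F [-1.7  2.4  7.1] M [0.58 0.18 0.04] w 34.59
1.7 0.22 z 105.82 [494.9 -27.8 106.8] F [ 0.3 -1.1  6.9] M [-0.06  0.24  0.6 ] w 34.5
1.45 0.02 z 105.58 [494.8 -27.7 106.5] F [-0.9  0.8  6.7] M [-0.    0.21  0.34] w 34.26
1.2 -0.18 z 105.35 [494.7 -27.8 106.2] F [-2.1  1.4  6.8] M [0.04 0.15 0.07] w 34.59
0.95 -0.37 z 105.11 [494.7 -27.6 105.9] F [-1.   0.8  6.5] M [0.09 0.11 0.07] w 34.44
0.7 -0.57 z 104.87 [494.7 -27.5 105.6] F [-0.6  2.   5.5] M [ 0.21  0.09 -0.04] w 34.69
0.45 -0.76 z 104.63 [494.1 -27.7 105.4] F [-1.9  0.4  8.2] M [0.15 0.54 0.07] w 34.47
0.2 -0.96 z 104.39 [494.2 -27.5 105. ] F [-1.7  1.8  7.5] M [ 0.05  0.35 -0.01] w 34.49
turned 2.0 z 104.3901406828973 t 107.8667
```

Run:
```python
from h import *
c=knobpos(0.0,124.8)
robot.command_gripper(60); robot.move_straight([c[0],c[1],200]); robot.move_ptp([480,-240,260],q(PS)); robot.sleep(.3)
im,d=snap("top","top8"); P=cloud("top",d)
b=blob(P,(495,-28),28,105,145);print("knob",*b); r=b[1][:2]-POST; print(np.arctan2(r[1],r[0])+np.pi/2-JY,np.linalg.norm(r))
cv2.imwrite('pics/c8.png',cv2.resize(im[170:230,290:390,::-1],None,fx=8,fy=8,interpolation=cv2.INTER_CUBIC))
print("fin",*blob(P,(530,329),40,30,50))
print(robot.get_time())
```

```text
knob 130 [495.4 -26.1 121.3] 121.7 [496.2 -26.5] 18.7
0.013339216224502737 123.18526697620945
fin 63 [530.6 327.6  40.4] 40.5 [530.8 328.4] 14.0
110.9417
```

View pics/c8.png

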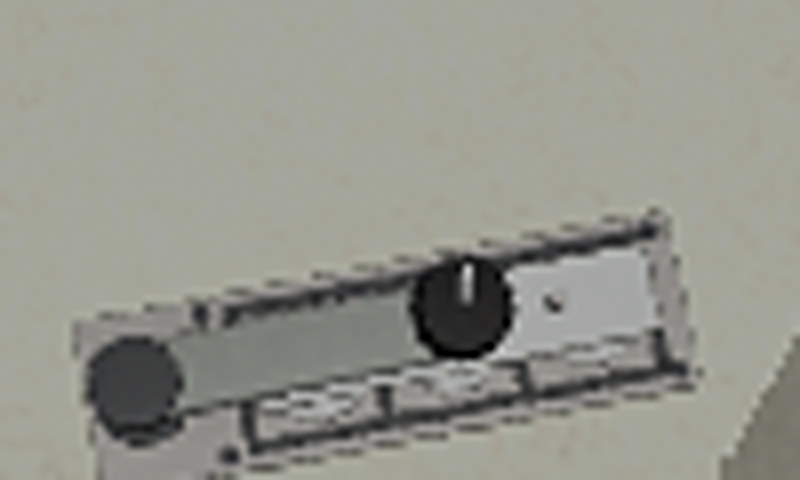

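Run:
```python
from h import *
c=np.array([494.6,-27.7])
robot.move_ptp([c[0],c[1],190],q(1.9))
robot.move_straight([c[0],c[1],105.5],q(1.9),vel=100,force_limit=15); robot.command_gripper(30,70)
print(robot.get_width())
z=105.5
for p in np.arange(1.85,1.3,-.06):
    robot.move_straight([c[0],c[1],z],q(p),vel=30); M=robot.get_torque()
    print(round(p,2),round(psi_now(),2),np.round(M,2),np.round(robot.get_ft_force(),1))
    if abs(M[2])>1.0: break
robot.command_gripper(60); robot.move_straight([c[0],c[1],200]); robot.move_ptp([480,-240,260],q(PS)); robot.sleep(.3)
im,d=snap("top","top9"); P=cloud("top",d)
b=blob(P,(495,-28),28,105,145);print("knob",*b); r=b[1][:2]-POST; print(np.arctan2(r[1],r[0])+np.pi/2-JY)
a=cv2.resize(im[170:230,290:390,::-1],None,fx=8,fy=8,interpolation=cv2.INTER_CUBIC)
cv2.imwrite('pics/c9.png',a)
print(robot.get_time())
```

```text
34.41989856629594
1.85 1.85 [-0.01  0.35  0.03] [-1.7  0.2  6.1]
1.79 1.79 [-0.64  0.26  0.15] [-0.8 -2.7  6.3]
1.73 1.73 [-0.52  0.23  0.04] [-1.6 -2.   5.9]
1.67 1.67 [-0.64  0.24  0.64] [-1.2 -2.6  7.4]
1.61 1.61 [-1.19  0.35  1.12] [-1.5 -6.3  6.1]
knob 129 [495.5 -26.1 121.5] 121.8 [496.4 -26.6] 18.7
0.014136479268407776
116.8167
```

View pics/c9.png

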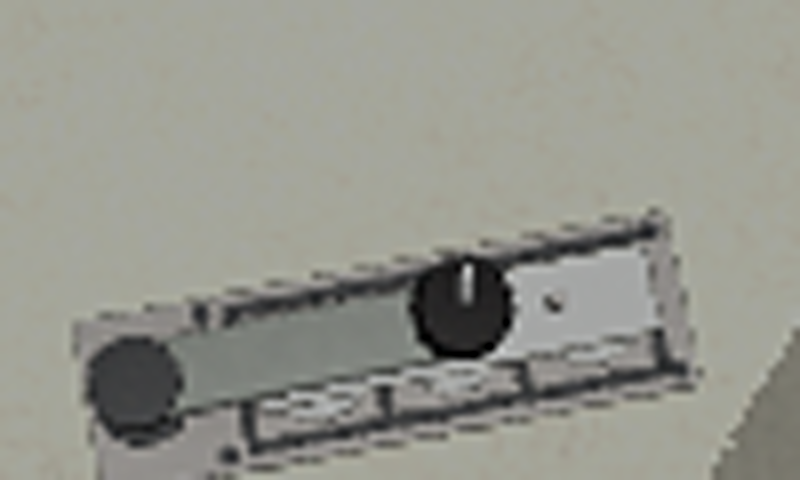

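```bash
python3 -c "
from h import *
snap('side','side9')"
```

```text
(no output)
```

View pics/side9.png

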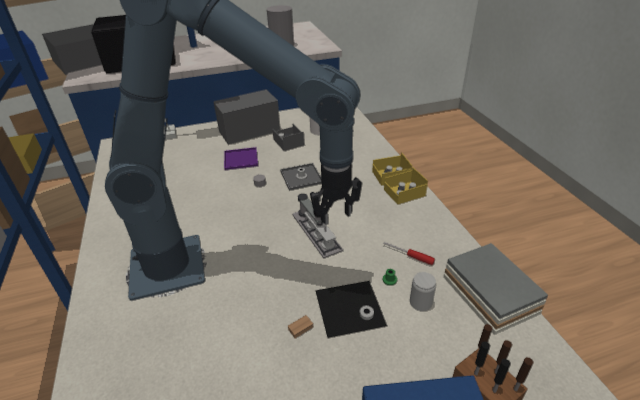

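View pics/top9.png

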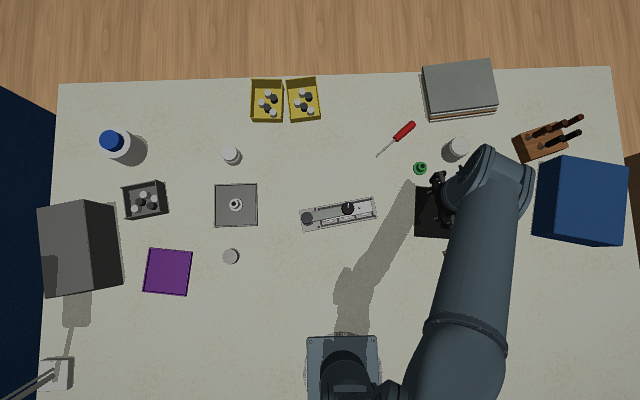

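```bash
python3 -c "
from h import *
print(robot.get_tool_pos(),robot.get_ft_force()); robot.finish_job(); print(robot.get_time())"
```

```text
[ 480.1751353  -239.34405982  259.86125076] [-0.90828441  0.0549903   0.01811574]
the job is handed in; nothing more can be done
the job is handed in; nothing more can be done
```

I handed the job in at about 117 s of the 200 s limit. All the steps look complete, though no verdict comes back.

**What I did:**
- Swung the bridge clear.
- Stood the finished bush in the grey tray.
- Stood all three fresh bushes in the three bays.
- Swung the bridge back to its stop and screwed the knob down in several strokes.

**What went wrong:** after the first screwing stroke, something pushed the bridge back out to about 0.48 rad. It was probably the gripper brushing the knob while it turned back at low height. The next stroke closed on air. I gripped the knob again, swung the bridge back to its stop, and after that raised the gripper well clear before turning it back.

**Last checks:**

| Check | Reading |
|---|---|
| Bush tops in the bays | about 46 mm, within 2 mm of the bay centres (taken before the bridge closed; not fully visible afterwards) |
| Finished bush | within 2 mm of the tray's middle; top at 40 mm, so flat on the tray floor |
| Bridge | about 0.014 rad from its stop |
| Knob top | 121.5 mm, which matches fully home |
| Extra turn on the knob | met 1.1 N m and the pointer did not move |
| Bystanders | all look unmoved in the last pictures; the jar is hidden from the side camera only, and the can is partly and the collar wholly hidden from the top camera only |

I could not measure the bar's pressing force directly. I infer that it presses from the screw being tight against its stop.

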